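# Roll the sample canister up the loading ramp and start the label reader

### The arm

A 7-joint arm with a two-finger parallel gripper is mounted at the origin on the work surface. World frame = base frame: x ahead of the robot, y to its left, z up, the work surface at z = 0. Lengths are in m, angles in degrees, forces in N, time in s.
With the tool pointing down it reaches from about 0.425 to 0.875 m from the base axis. Payload 4.7 kg.
Tool frame: the origin (TCP) lies at the very end of the fingers, on their centre line; the grasp point (between the pads) lies 19 mm behind it; z points along the fingers, y is the line along which they close (so a half turn about z gives the same grasp; the last joint's range is limited). The gripper opens to 87 mm and grips with 3 to 60 N. Pads are 19 mm wide; open, the fingers measure 117 mm over their backs; the gripper's body (75 mm by 190 mm) begins 51 mm behind the grasp point.
Start: joints at [-66.687, 18.392, -4.016, 83.108, 1.295, 78.541, -3.26], TCP at [0.249, 0.601, 0.223] pointing down, gripper open.
Joint ranges: [-163.93, 163.93], [-17.29, 119.83], [-79.2, 71.16], [3.27, 140.29], [-89.18, 269.18], [5.43, 117.66], [-154.24, 154.24]. Speed limits (degrees/s): [147.25, 147.25, 180, 180, 180, 180, 180].

### API

Orientations are given as [roll, pitch, yaw] about the fixed x, y, z axes, in that order (R = Rz(yaw) Ry(pitch) Rx(roll)).
In Python, from cell import get_obs, read_camera, sign_off, silhouettes gives the robot as it stands.
- The arm moves only by the tool play_rows, never from a script. Its argument "steps" is a list that holds one entry, the list of rows, each a list of 7 numbers: the shift along the tool's x, y, z in m, then the turn, a rotation vector about the tool's x, y, z in rad, then the finger opening in m, from 0 to 0.087. A call has 1 to 12 rows; each row shifts and turns the commanded pose from where the row before left it, along the tool's axes as they then stand; what a row does not reach is not made up. A row lasts 1/10 s, in which the tool goes at most 50 mm and 8.59 degrees, less where a joint would pass 70% of its speed; a pose out of reach is approached as far as the arm can. A call is refused whole if a number of a shift passes 0.05 or a number of a turn 0.15, either way. A call with a gripper value outside its range is refused whole. The fingers move at their own pace and stop on an object; "force" is the grip in N (left out, the last holds). Time passes only in rows, so rows that do not move let the fingers close. It gives the time, the measured TCP pose, the force, the opening and the grip force at its end, in the units of the state.
- get_obs(): the state, without advancing time (a new reading comes with each control period).
- read_camera(name): name is "side" or "top"; returns a dict with "frame" (384x512x3 uint8, red, green, blue), "intrinsics" (3x3 intrinsics, pixels), "view" (4x4, takes a point from world to camera coordinates). Camera axes: x right, y up, looking along -z (the intrinsics and any distortion apply to the point x, -y, -z); pixel columns grow to the right and rows downward; lengths in m; the calibration is good to about 2 mm. A picture is of the moment at which its call begins. There is no depth.
- sign_off(): hands the job in; it is judged then, once.
Trained networks look in the newest picture that a camera, given by its name, has taken for a name from the list of things; names that differ only in an ending like _2 or _b are one class to them, and where a whole thing is asked for, a point or a joint stands for the part that bears it (a point fixed in the world has none). Each returns a list of dicts, best first, with "p" (0 to 1); they miss things now and then, are a little off and sometimes report something else, mostly with a low value. They report only what shows in the picture. A call takes as long as a camera call. They do not tell look-alikes from the thing itself.
- silhouettes(camera, name): "pixels" (384x512 bool, what is visible of it) and "extent" ([left, top, right, bottom] in pixels, round what is visible of it).
The state is a dict: "time_s": time; "qpos": joint angles; "joint_velocities": joint speeds; "effort": joint torques, N m; "tool_pos": TCP position; "tool_rot": TCP orientation; "force": force on the tool from outside, world axes, zero at the start; "wrist_torque": the same for the moment, N m; "grip_width": finger opening in m; "grasp_force": force on a finger pad.
Only numpy, scipy, OpenCV 4.12 (cv2) and the standard library are available. Lean on these libraries where they do the work, as an engineer would, in place of code of your own. Each camera call takes 0.05 s, during which the arm holds its last target. There are 200 camera calls.

### The job

With the fingertips, slowly push the orange-capped sample canister that lies at the foot of the white loading ramp up the ramp and over its crest until it rests against the reader's stop; keep the fingers behind it all the way so that it never rolls back or runs loose on the slope, and do not lift it. Then, and only once the canister is home and you have let go of it, press the green button on the control box right down to start the reading and let it come up again. Leave the jars and the purple-capped canister standing where they are.

Things in the scene. Friction and masses are not known exactly. Their poses are not given: they have to be found in the camera images.
- canister: Cylindrical sample canister lying on its side across the ramp's foot: clear body with a paper band and an orange cap at each end, 44 mm diameter, 100 mm long, about 0.18 kg, rolls freely. Origin at its middle (on the axis, half-way along); its x axis is its long axis; its y and z axes turn as it rolls.
- reader: Label reader with loading ramp, fixed to the bench, turned differently each time. Origin on the bench under its middle; z up, x across the ramp, y along it from the open foot up to the stop. The canister runs in a channel 112 mm wide between grey side rails 10 mm wide that stand 12 mm above the running surface. In order along y: level foot, white ramp, crest, blue cradle, stop.
- foot (a point): Middle of the lower, open end of the level foot: 145 mm before the reader's origin along its y, surface 8 mm above the bench. The foot is 70 mm long, up to where the ramp begins at -75 mm; nothing stands behind it, so fingers can come down behind the canister.
- crest (a point): Middle of the crest, where the ramp (10 degrees up) meets the blue cradle (6 degrees down to the stop): reader y = +45 mm, 29 mm above the bench. Once its middle is past the crest the canister rolls the last 28 mm to the stop by itself and stays; left alone on the ramp it rolls back.
- stop (a point): Middle of the top edge of the stop, the upright face of the white reader housing at reader y = +95 mm; the cradle meets it 24 mm above the bench. The housing is 132 mm wide, 50 mm long, its top 62 mm above the bench.
- ramp: The white sloping part of the reader, fixed to it. Origin in the middle of its lower edge on the running surface; its x runs across, its y up the slope (122 mm long), its z square to the slope. The middle of a canister rolling on it is 22 mm along z.
- home (a point): Where the canister's middle lies when it rests in the cradle against the stop: 22 mm before the stop face, 48 mm above the bench.
- start (a joint): Travel of the green start button, m: 0 = up, 0.006 = fully down. Sprung; fully down takes about 5 N.
- start_top (a point): Middle of the top of the green push button, 32 mm diameter, which moves straight down; it stands on a white control box 90 x 75 mm and 30 mm high, fixed to the bench to the left or right of the reader (the white tube tray stands on the other side, fixed, 170 x 100 x 28 mm).
- jar_a: Loose specimen jar with orange lid, 60 mm diameter, 66 mm tall, origin at the centre of its underside; stands beyond the reader. Leave alone.
- jar_b: A second jar like jar_a. Leave alone.
- spare: Loose purple-capped canister, 44 mm diameter, standing upright 100 mm tall, origin at the centre of its underside, beyond the reader. Leave alone.
Things that resemble listed ones, but are neither listed nor needed, are in the scene too. Of the things that look like the part that bears start, the larger one is meant. What is shaped like the canister but pink is not meant.

How it is judged:
By the outcome, as a careful person would: the job done as asked, in the order asked, and still so for the second after the job is handed in, with the robot touching nothing.
It also fails if it takes over 51 s, if anything falls off the work surface, if the arm or the gripper's body presses on something with over 40 N, if the wrist force passes 120 N, or if a joint passes its speed limit or range.

## Working session

There is one attempt and no reset: what is moved stays moved. The work goes in short steps, Python scripts to look and compute and a tool call to move; the robot and the scene stay as the last step left them, time stands still between calls to the robot, and variables do not carry over. Pictures are saved under pics/ and viewed, at most 10 in all, crops included, and the job is handed in when it is done.

Besides the shell and the picture viewer there is one more tool, called as name(argument=value, ...), one argument or row to a line, values as JSON. play_rows: Moves the arm, as the interface text tells. Its arguments: {"type":"object","properties":{"steps":{"type":"array","items":{"type":"array","items":{"type":"array","items":{"type":"number"}}}},"force":{"type":"number"}},"required":["steps"]}

```bash
ls; mkdir -p pics; python3 - <<'E'
from cell import *
import cv2, numpy as np
o=get_obs(); print({k:np.round(v,3).tolist() for k,v in o.items()})
ims=[]
for c in("top","side"):
    d=read_camera(c); cv2.imwrite(f"pics/{c}0.png",d["frame"][:,:,::-1]); print(c,d["intrinsics"].tolist(),np.round(d["view"],4).tolist(),[k for k in d])
    for n in("canister","reader","start","ramp"):
        for s in silhouettes(c,n)[:4]:
            ys,xs=np.nonzero(s["pixels"]); print(c,n,round(s["p"],2),s["extent"],xs.mean().round(1),ys.mean().round(1),len(xs))
E
```

```text
pics
{'time_s': 0.0, 'qpos': [-66.688, 18.438, -4.017, 83.175, 1.297, 78.54, -3.26], 'joint_velocities': [0.001, -0.07, -0.042, -0.007, -0.037, -0.079, -0.01], 'effort': [-0.001, -49.129, -0.404, -31.253, -0.064, 0.044, 0.0], 'tool_pos': [0.249, 0.6, 0.221], 'tool_rot': [-179.893, 0.007, 157.499], 'force': [1.499, -0.325, -0.344], 'wrist_torque': [-0.021, 0.018, 0.031], 'grasp_force': 0.0, 'grip_width': 0.087}
top [[442.9913510509145, 0.0, 256.3463325716022], [0.0, 442.9913510509145, 195.02685053990555], [0.0, 0.0, 1.0]] [[0.0213, -0.9997, -0.0156, -0.0431], [0.9805, 0.0178, 0.1958, -0.5828], [-0.1955, -0.0195, 0.9805, -1.0563], [0.0, 0.0, 0.0, 1.0]] ['frame', 'intrinsics', 'view']
top canister 0.62 [274.0, 199.5, 298.5, 240.1] 284.3 219.6 672
top canister 0.6 [313.4, 265.3, 338.3, 309.9] 325.4 287.0 722
top reader 0.75 [188.8, 178.2, 312.9, 250.4] 245.9 212.3 5243
top start 0.61 [367.7, 219.0, 382.3, 232.3] 373.3 225.7 110
top start 0.26 [186.6, 173.7, 312.6, 252.9] 246.0 212.4 5356
top ramp 0.78 [229.3, 189.0, 281.1, 239.8] 254.9 214.0 1730
side [[444.91161206569825, 0.0, 256.15155211338765], [0.0, 444.91161206569825, 185.49239920897668], [0.0, 0.0, 1.0]] [[0.9019, -0.4318, -0.0123, -0.5474], [0.2581, 0.5157, 0.817, -0.1809], [-0.3465, -0.74, 0.5766, -1.108], [0.0, 0.0, 0.0, 1.0]] ['frame', 'intrinsics', 'view']
side canister 0.83 [229.7, 202.6, 267.1, 222.7] 246.9 213.2 572
side canister 0.8 [181.5, 243.1, 227.6, 274.8] 202.3 259.0 800
side reader 0.97 [208.3, 155.4, 278.3, 243.2] 238.8 196.5 3239
side start 0.66 [289.6, 306.4, 299.6, 315.4] 291.2 309.0 112
side start 0.64 [273.4, 257.4, 289.0, 272.3] 280.9 262.5 137
side ramp 0.77 [217.3, 185.6, 261.6, 209.6] 239.5 195.9 738
```

View pics/top0.png

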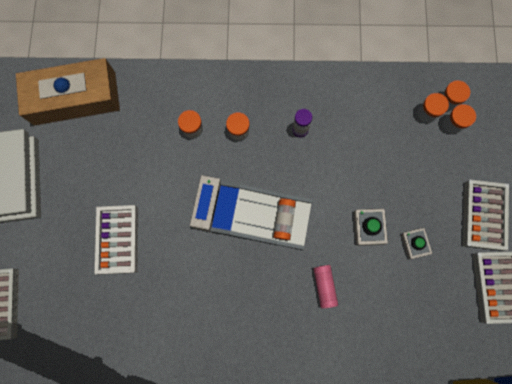

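View pics/side0.png

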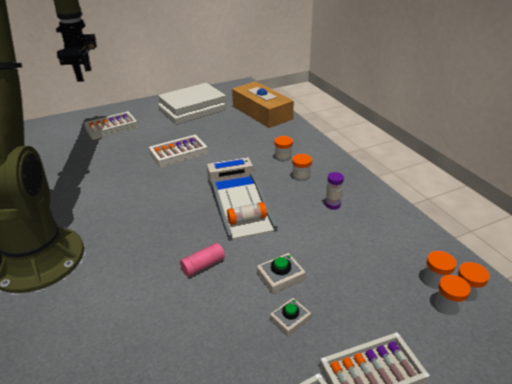

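The top view shows the reader at (250,213), with its foot on the right and its stop on the left. The orange-capped canister is at (285,219) and a pink look-alike is at (325,287), which is not meant. There are two green-button boxes, at (371,226) and (417,243). The first looks larger, so it is the likely match. Next I'll fit the poses and confirm with one crop.

```bash
cat > h.py <<'E'
from cell import *
import cv2, numpy as np
from scipy.optimize import minimize
def proj(d,P):
    P=np.atleast_2d(P); c=P@d["view"][:3,:3].T+d["view"][:3,3]
    u=np.c_[c[:,0],-c[:,1],-c[:,2]]@np.array(d["intrinsics"]).T
    return u[:,:2]/u[:,2:]
def tf(P,p):
    a=p[2]; R=np.array([[np.cos(a),-np.sin(a),0],[np.sin(a),np.cos(a),0],[0,0,1]])
    return np.asarray(P)@R.T+[p[0],p[1],0]
def mask(d,pieces,S=4):
    m=np.zeros((384*S,512*S),np.uint8)
    for q in pieces:
        h=cv2.convexHull(((proj(d,q)+.5)*S).astype(np.float32)); cv2.fillConvexPoly(m,np.round(h).astype(np.int32),1)
    return cv2.resize(m.astype(np.float32),(512,384),interpolation=cv2.INTER_AREA)
def box(x0,x1,y0,y1,z0,z1): return [[x,y,z] for x in(x0,x1) for y in(y0,y1) for z in(z0,z1)]
def reader(p):
    prof=[(-.145,.008),(-.075,.008),(.045,.029),(.095,.024)]
    out=[box(-.066,.066,.095,.145,0,.062)]
    for (a,za),(b,zb) in zip(prof,prof[1:]):
        for s in(-1,1):
            out.append([[x*s,y,z] for x in(.056,.066) for y,t in((a,za),(b,zb)) for z in(0,t+.012)])
        out.append([[x,y,z] for x in(-.066,.066) for y,t in((a,za),(b,zb)) for z in(0,t)])
    return [tf(q,p) for q in out]
def can(p,z=.030):
    t=np.linspace(0,2*np.pi,24)
    return [tf([[x,.022*np.cos(k),z+.022*np.sin(k)] for x in(-.05,.05) for k in t],p)]
def fit(ds,ms,f,p0):
    def cost(p):
        c=0
        for d,m in zip(ds,ms):
            k=mask(d,f(p)); c+=1-np.minimum(k,m).sum()/np.maximum(k,m).sum()
        return c
    s=np.array([[0,0,0],[.02,0,0],[0,.02,0],[0,0,.15]])+p0
    r=minimize(cost,p0,method="Nelder-Mead",options=dict(initial_simplex=s,xatol=2e-4,fatol=1e-4)); return r.x,r.fun
def ray(d,uv):
    K=np.array(d["intrinsics"]);q=np.linalg.inv(K)@[*uv,1];v=np.array([q[0],-q[1],-q[2]])
    R=d["view"][:3,:3]; return -R.T@d["view"][:3,3], R.T@v/np.linalg.norm(v)
def atz(d,uv,z):
    o,v=ray(d,uv); return o+v*(z-o[2])/v[2]
def tri(a,ua,b,ub):
    A=[];B=[]
    for d,u in((a,ua),(b,ub)):
        o,v=ray(d,u);M=np.eye(3)-np.outer(v,v);A.append(M);B.append(M@o)
    return np.linalg.lstsq(np.vstack(A),np.hstack(B),rcond=None)[0]
def green(d,near):
    hsv=cv2.cvtColor(d["frame"],cv2.COLOR_RGB2HSV); g=cv2.inRange(hsv,(45,90,40),(85,255,255))
    n,l,s,c=cv2.connectedComponentsWithStats(g)
    i=min((i for i in range(1,n) if s[i,4]>20),key=lambda i:np.hypot(*(c[i]-near))); return c[i],s[i]
E
python3 - <<'E'
from h import *
ds={c:read_camera(c) for c in("top","side")}
T,S=ds["top"],ds["side"]
# clean view orthonormal check; initial guesses
f=lambda c,n,near:min(silhouettes(c,n),key=lambda s:np.hypot(*(np.array(np.nonzero(s["pixels"])[::-1]).mean(1)-near)))["pixels"]
cm=[f("top","canister",(284,219)),f("side","canister",(247,213))]
rm=[f("top","reader",(246,212)),f("side","reader",(239,197))]
g=atz(T,(250,213),.02);print("guess",g)
cp,cf=fit([T,S],[m.astype(float) for m in cm],can,[*atz(T,(284.3,219.6),.03)[:2],-.2])
u=[(a|b).astype(float) for a,b in zip(rm,cm)]
full=lambda p:reader(p)+can(cp)
rp,rf=fit([T,S],u,full,[*g[:2],-.13])
print("can",cp,np.degrees(cp[2]),cf,"reader",rp,np.degrees(rp[2]),rf)
a=rp[2];rel=np.array([[np.cos(a),np.sin(a)],[-np.sin(a),np.cos(a)]])@(cp[:2]-rp[:2]);print("can in reader",rel)
for nt,ns in(((372,226),(281,264)),((418,243),(290,310))):
    (ct,st),(cs,ss)=green(T,nt),green(S,ns); print("btn",ct,st,cs,ss,tri(T,ct,S,cs),atz(T,ct,.04))
im=[]
for d,(x,y,w,h) in((T,(180,165,260,110)),(S,(170,140,150,200))):
    v=d["frame"][:,:,::-1]
    k=2.9 if w>200 else 2.9
    z=cv2.resize(v[y:y+h,x:x+w],None,fx=k,fy=k,interpolation=cv2.INTER_CUBIC)
    for q in reader(rp)+can(cp):
        hl=cv2.convexHull(((proj(d,q)+.5-[x,y])*k).astype(np.float32)).astype(np.int32); cv2.polylines(z,[hl],True,(0,255,255),1)
    cv2.imwrite("pics/fit_%d.png"%len(im),z); im.append(z)
E
```

```text
guess [ 0.54343287 -0.0154862   0.02      ]
can [ 0.52788229 -0.10400674 -0.1519007 ] -8.70326877554697 0.15004332122554354 reader [ 0.54331576 -0.02117337 -0.1731224 ] -9.919183118143518 0.05847784075855755
can in reader [-0.00093399 -0.0842537 ]
btn [373.24832215 224.97986577] [367 219  14  13 149] [280.81578947 262.84868421] [274 257  15  13 152] [ 0.51481625 -0.32455161  0.04670804] [ 0.51570295 -0.32619496  0.04      ]
btn [419.56179775 242.23595506] [415 237  10  11  89] [290.59292035 308.7079646 ] [285 303  13  12 113] [ 0.47538415 -0.4411097   0.03580185] [ 0.47470962 -0.43954808  0.04      ]
```

View pics/fit_0.png

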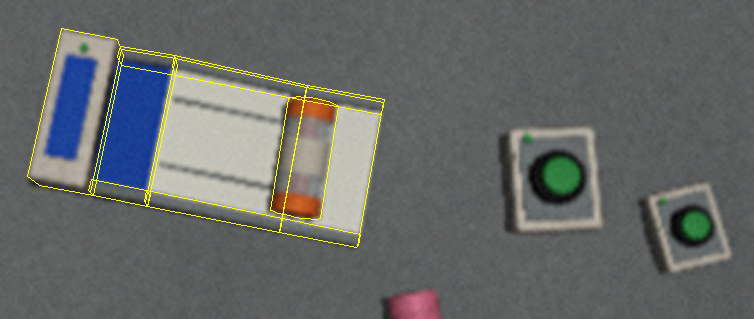

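View pics/fit_1.png

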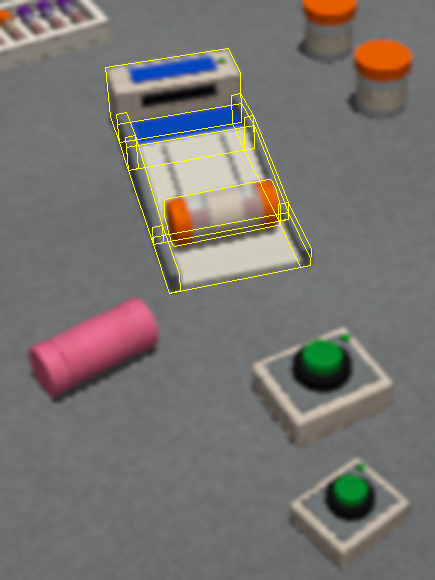

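The overlay fits both views. The canister is at about reader y = -84 mm. The box meant is the one at (371,226): it is clearly larger than the one at (418,243), and its button is at about (0.515, -0.325). I'm swinging the arm round at height now.

play_rows(
  steps=[
    [[-0.046,-0.005,0,0,0,0.0675,0.06],[-0.046,-0.005,0,0,0,0.0675,0.06],[-0.046,-0.005,0,0,0,0.0675,0.06],[-0.046,-0.005,0,0,0,0.0675,0.06],[-0.046,-0.005,0,0,0,0.0675,0.06],[-0.046,-0.005,0,0,0,0.0675,0.06],[-0.046,-0.005,0,0,0,0.0675,0.06],[-0.046,-0.005,0,0,0,0.0675,0.06],[-0.046,-0.005,0,0,0,0.0675,0.06],[-0.046,-0.005,0,0,0,0.0675,0.06],[-0.046,-0.005,0,0,0,0.0675,0.06],[-0.046,-0.005,0,0,0,0.0675,0.06]],
  ],
)

```text
time_s: 2.0
tool_pos: [0.597, 0.185, 0.2227]
tool_rot: [180.0, -0.0, 110.9]
force: [1.1, 0.1, 0.1]
grip_width: 0.0599
grasp_force: 0.0
```

play_rows(
  steps=[
    [[-0.042,-0.005,0,0,0,0.0675,0.06],[-0.042,-0.005,0,0,0,0.0675,0.06],[-0.042,-0.005,0,0,0,0.0675,0.06],[-0.042,-0.005,0,0,0,0.0675,0.06],[-0.042,-0.005,0,0,0,0.0675,0.06],[-0.042,-0.005,0,0,0,0.0675,0.06],[-0.042,-0.005,0,0,0,0.0675,0.06],[0,0,0,0,0,0.0675,0.06],[0,0,0,0,0,0,0.06],[0,0,0,0,0,0,0.06]],
  ],
)

```text
time_s: 3.0
tool_pos: [0.6104, -0.1049, 0.2225]
tool_rot: [-180.0, -0.1, 80.3]
force: [0.8, 0.4, -0.7]
grip_width: 0.06
grasp_force: 0.0
```

```bash
cat >> h.py <<'E'
from scipy.spatial.transform import Rotation as Ro
RP=np.array([.5433,-.0212,np.radians(-9.92)])
def to_tool(xyz,yaw):
    o=get_obs();R=Ro.from_euler("xyz",o["tool_rot"],degrees=True)
    d=R.inv().apply(np.array(xyz)-o["tool_pos"]); w=(R.inv()*Ro.from_euler("xyz",[180,0,yaw],degrees=True)).as_rotvec()
    print("t",o["time_s"],"pos",np.round(o["tool_pos"],4),"rot",np.round(o["tool_rot"],2),"F",np.round(o["force"],1),"w",o["grip_width"]);print("shift",d.round(4),"turn",w.round(4))
def rd(y,z,x=0): return [*tf([[x,y,0]],RP)[0][:2],z]
E
python3 -c "
from h import *
to_tool(rd(-.14,.016),80.08)"
```

```text
t 3.0 pos [ 0.6104 -0.1049  0.2225] rot [-1.800e+02 -6.000e-02  8.034e+01] F [ 0.8  0.4 -0.7] w 0.05997124383118437
shift [-0.069  -0.0808  0.2064] turn [-0.0001 -0.001   0.0045]
```

play_rows(
  steps=[
    [[-0.023,-0.027,0,0,0,0.0045,0.06],[-0.023,-0.027,0,0,0,0,0.06],[-0.023,-0.0268,0,0,-0.001,0,0.06],[0,0,0.03,0,0,0,0.06],[0,0,0.04,0,0,0,0.06],[0,0,0.04,0,0,0,0.06],[0,0,0.04,0,0,0,0.06],[0,0,0.025,0,0,0,0.06],[0,0,0.015,0,0,0,0.06],[0,0,0.01,0,0,0,0.06],[0,0,0,0,0,0,0.06]],
  ],
)

```text
time_s: 4.1
tool_pos: [0.5184, -0.1597, 0.022]
tool_rot: [-179.9, 0.1, 80.0]
force: [0.4, 0.2, 0.6]
grip_width: 0.06
grasp_force: 0.0
```

```bash
python3 - <<'E'
from h import *
to_tool(rd(-.14,.016),80.08)
a=[]
for c,(x,y,w,h) in(("top",(190,165,150,110)),("side",(180,150,150,110))):
    d=read_camera(c); a.append(cv2.resize(d["frame"][y:y+h,x:x+w,::-1],None,fx=2.6,fy=2.6,interpolation=cv2.INTER_CUBIC))
cv2.imwrite("pics/behind.png",np.hstack(a))
E
```

```text
t 4.1 pos [ 0.5184 -0.1597  0.022 ] rot [-1.7994e+02  6.0000e-02  7.9990e+01] F [0.4 0.2 0.6] w 0.05995336871576955
shift [0.0007 0.0007 0.006 ] turn [-0.0011  0.001  -0.0017]
```

View pics/behind.png

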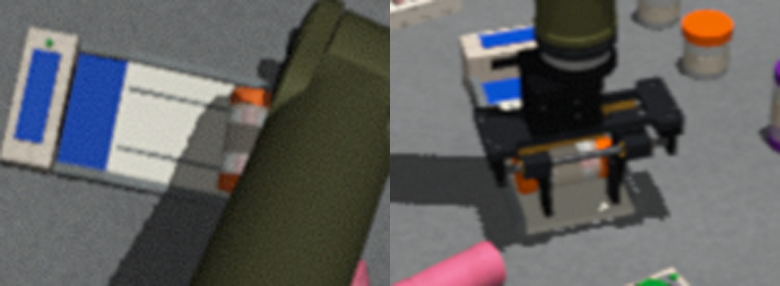

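The fingers are behind the canister, inside the rails. I'll lower slightly and start pushing at 20 mm/s.

play_rows(
  steps=[
    [[0,0.0007,0.002,0,0,0,0.06],[0.001,0,0.002,0,0,0,0.06],[0.002,0,0,0,0,0,0.06],[0.002,0,0,0,0,0,0.06],[0.002,0,0,0,0,0,0.06],[0.002,0,0,0,0,0,0.06],[0.002,0,0,0,0,0,0.06],[0.002,0,0,0,0,0,0.06],[0.002,0,0,0,0,0,0.06],[0.002,0,0,0,0,0,0.06],[0.002,0,0,0,0,0,0.06],[0.002,0,0,0,0,0,0.06]],
  ],
)

```text
time_s: 5.4
tool_pos: [0.5229, -0.1397, 0.0185]
tool_rot: [180.0, 0.1, 79.9]
force: [0.9, -0.4, 0.8]
grip_width: 0.06
grasp_force: 0.0
```

play_rows(
  steps=[
    [[0.002,0,0,0,0,0,0.06],[0.002,0,0,0,0,0,0.06],[0.002,0,0,0,0,0,0.06],[0.002,0,0,0,0,0,0.06],[0.002,0,0,0,0,0,0.06],[0.002,0,0,0,0,0,0.06],[0.002,0,0,0,0,0,0.06],[0.002,0,0,0,0,0,0.06],[0.002,0,0,0,0,0,0.06],[0.002,0,0,0,0,0,0.06],[0.002,0,0,0,0,0,0.06],[0.002,0,0,0,0,0,0.06]],
  ],
)

```text
time_s: 6.6
tool_pos: [0.5273, -0.1163, 0.0187]
tool_rot: [180.0, 0.1, 79.9]
force: [-0.3, -4.3, 3.2]
grip_width: 0.0598
grasp_force: 2.3
```

```bash
python3 - <<'E'
from h import *
to_tool(rd(-.093,.018),80.08)
a=[]
for c,(x,y,w,h) in(("top",(190,165,150,110)),("side",(180,150,150,110))):
    d=read_camera(c); a.append(cv2.resize(d["frame"][y:y+h,x:x+w,::-1],None,fx=2.6,fy=2.6,interpolation=cv2.INTER_CUBIC))
cv2.imwrite("pics/push1.png",np.hstack(a))
E
```

```text
t 6.6 pos [ 0.5273 -0.1163  0.0187] rot [1.7997e+02 6.0000e-02 7.9880e+01] F [-0.3 -4.3  3.2] w 0.05978659279087658
shift [ 0.0034 -0.0006  0.0007] turn [ 0.0006  0.0011 -0.0035]
```

View pics/push1.png

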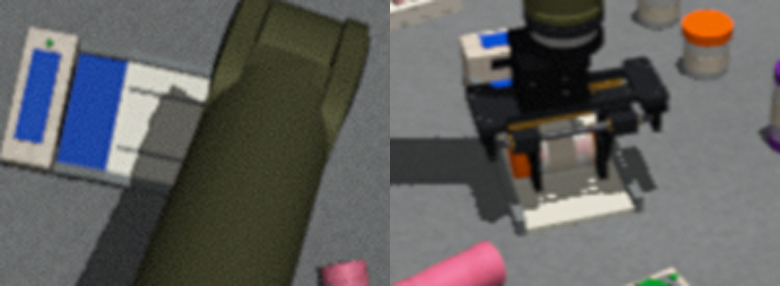

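The canister is on the ramp and held by the fingers, with about 4 N of contact force. I'll continue up, following the slope.

play_rows(
  steps=[
    [[0.002,0,0,0,0,-0.002,0.06],[0.002,0,0,0,0,0,0.06],[0.002,0,-0.0003,0,0,0,0.06],[0.002,0,-0.0003,0,0,0,0.06],[0.002,0,-0.0003,0,0,0,0.06],[0.002,0,-0.0004,0,0,0,0.06],[0.002,0,-0.0003,0,0,0,0.06],[0.002,0,-0.0004,0,0,0,0.06],[0.002,0,-0.0003,0,0,0,0.06],[0.002,0,-0.0004,0,0,0,0.06],[0.002,0,-0.0003,0,0,0,0.06],[0.002,0,-0.0004,0,0,0,0.06]],
  ],
)

```text
time_s: 7.9
tool_pos: [0.5314, -0.0937, 0.0223]
tool_rot: [180.0, 0.1, 80.0]
force: [-0.9, -6.4, 4.3]
grip_width: 0.06
grasp_force: 3.0
```

play_rows(
  steps=[
    [[0.002,0,-0.0003,0,0,0,0.06],[0.002,0,-0.0004,0,0,0,0.06],[0.002,0,-0.0003,0,0,0,0.06],[0.002,0,-0.0004,0,0,0,0.06],[0.002,0,-0.0003,0,0,0,0.06],[0.002,0,-0.0004,0,0,0,0.06],[0.002,0,-0.0003,0,0,0,0.06],[0.002,0,-0.0004,0,0,0,0.06],[0.002,0,-0.0003,0,0,0,0.06],[0.002,0,-0.0004,0,0,0,0.06],[0.002,0,-0.0003,0,0,0,0.06],[0.002,0,-0.0004,0,0,0,0.06]],
  ],
)

```text
time_s: 9.1
tool_pos: [0.5355, -0.0701, 0.0264]
tool_rot: [180.0, 0.1, 80.0]
force: [-1.0, -7.0, 4.9]
grip_width: 0.0599
grasp_force: 3.1
```

```bash
python3 - <<'E'
from h import *
to_tool(rd(-.045,.0253),80.08)
a=[]
for c,(x,y,w,h) in(("top",(190,165,150,110)),("side",(180,150,150,110))):
    d=read_camera(c); a.append(cv2.resize(d["frame"][y:y+h,x:x+w,::-1],None,fx=2.6,fy=2.6,interpolation=cv2.INTER_CUBIC))
cv2.imwrite("pics/push2.png",np.hstack(a))
E
```

```text
t 9.1 pos [ 0.5355 -0.0701  0.0264] rot [1.7997e+02 1.2000e-01 7.9950e+01] F [-1.  -7.   4.9] w 0.059900063906929715
shift [ 0.0045 -0.0007  0.0011] turn [ 0.0006  0.002  -0.0022]
```

View pics/push2.png

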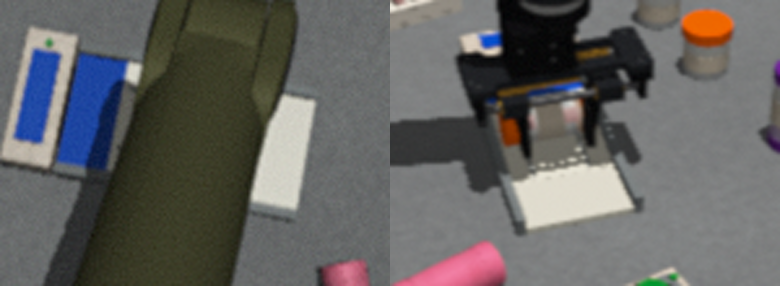

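play_rows(
  steps=[
    [[0.002,0,-0.0003,0,0,0,0.06],[0.002,0,-0.0004,0,0,0,0.06],[0.002,0,-0.0003,0,0,0,0.06],[0.002,0,-0.0004,0,0,0,0.06],[0.002,0,-0.0003,0,0,0,0.06],[0.002,0,-0.0004,0,0,0,0.06],[0.002,0,-0.0003,0,0,0,0.06],[0.002,0,-0.0004,0,0,0,0.06],[0.002,0,-0.0003,0,0,0,0.06],[0.002,0,-0.0004,0,0,0,0.06],[0.002,0,-0.0003,0,0,0,0.06],[0.002,0,-0.0004,0,0,0,0.06]],
  ],
)

```text
time_s: 10.4
tool_pos: [0.5396, -0.0451, 0.0303]
tool_rot: [180.0, 0.1, 80.0]
force: [0.2, -3.9, 4.2]
grip_width: 0.0601
grasp_force: 2.3
```

play_rows(
  steps=[
    [[0.002,0,-0.0003,0,0,0,0.06],[0.002,0,-0.0004,0,0,0,0.06],[0.002,0,-0.0003,0,0,0,0.06],[0.002,0,-0.0004,0,0,0,0.06],[0.002,0,-0.0003,0,0,0,0.06],[0.002,0,-0.0004,0,0,0,0.06],[0.002,0,-0.0003,0,0,0,0.06],[0.002,0,-0.0004,0,0,0,0.06],[0.002,0,-0.0003,0,0,0,0.06],[0.002,0,-0.0004,0,0,0,0.06],[0.002,0,-0.0003,0,0,0,0.06],[0.002,0,-0.0004,0,0,0,0.06]],
  ],
)

```text
time_s: 11.6
tool_pos: [0.5437, -0.0215, 0.0345]
tool_rot: [180.0, 0.1, 80.0]
force: [-0.3, -4.7, 4.0]
grip_width: 0.06
grasp_force: 2.3
```

```bash
python3 - <<'E'
from h import *
to_tool(rd(.0135,.0355),80.08)
E
```

```text
t 11.6 pos [ 0.5437 -0.0215  0.0345] rot [1.800e+02 5.000e-02 8.001e+01] F [-0.3 -4.7  4. ] w 0.05999432636401838
shift [ 0.0137 -0.0005 -0.0011] turn [ 0.      0.0009 -0.0013]
```

play_rows(
  steps=[
    [[0.0015,0,0,0,0,0,0.06],[0.0015,0,-0.0002,0,0,0,0.06],[0.0015,0,0,0,0,0,0.06],[0.0015,0,-0.0002,0,0,0,0.06],[0.0015,0,0,0,0,0,0.06],[0.001,0,-0.0002,0,0,0,0.06],[0.001,0,0,0,0,0,0.06],[0.001,0,-0.0002,0,0,0,0.06],[0.001,0,0,0,0,0,0.06],[0.001,0,-0.0002,0,0,0,0.06],[0.001,0,0,0,0,0,0.06],[0.001,0,0,0,0,0,0.06]],
  ],
)

```text
time_s: 12.8
tool_pos: [0.5462, -0.007, 0.0354]
tool_rot: [-180.0, 0.0, 80.0]
force: [-0.7, -0.3, -0.6]
grip_width: 0.0599
grasp_force: 0.0
```

play_rows(
  steps=[
    [[0.001,0,0,0,0,0,0.06],[0.001,0,-0.0002,0,0,0,0.06],[0.001,0,0,0,0,0,0.06],[0.001,0,-0.0002,0,0,0,0.06],[0.001,0,0,0,0,0,0.06],[0.001,0,-0.0002,0,0,0,0.06],[0.001,0,0,0,0,0,0.06],[0.001,0,-0.0002,0,0,0,0.06],[0.001,0,0,0,0,0,0.06],[0.001,0,-0.0002,0,0,0,0.06],[0.001,0,0,0,0,0,0.06],[0.001,0,0,0,0,0,0.06]],
  ],
)

```text
time_s: 14.0
tool_pos: [0.5484, 0.0045, 0.0364]
tool_rot: [180.0, 0.1, 80.0]
force: [0.6, 0.5, -0.5]
grip_width: 0.0598
grasp_force: 0.0
```

```bash
python3 - <<'E'
from h import *
to_tool(rd(.0415,.0385),80.08)
E
```

```text
t 14.0 pos [0.5484 0.0045 0.0364] rot [1.8e+02 5.0e-02 8.0e+01] F [ 0.6  0.5 -0.5] w 0.05979449988480551
shift [ 0.0153 -0.0006 -0.0021] turn [ 0.0001  0.0009 -0.0013]
```

play_rows(
  steps=[
    [[0.0015,0,-0.0002,0,0,0,0.06],[0.0015,0,-0.0002,0,0,0,0.06],[0.0015,0,-0.0002,0,0,0,0.06],[0.0015,0,-0.0002,0,0,0,0.06],[0.0015,0,-0.0002,0,0,0,0.06],[0.0015,0,-0.0002,0,0,0,0.06],[0.0015,0,-0.0002,0,0,0,0.06],[0.001,0,-0.0002,0,0,0,0.06],[0.001,0,0,0,0,0,0.06],[0.001,0,0,0,0,0,0.06],[0,0,0,0,0,0,0.06]],
  ],
)

```text
time_s: 15.1
tool_pos: [0.5507, 0.0178, 0.038]
tool_rot: [180.0, 0.1, 80.0]
force: [-0.0, -0.4, 0.4]
grip_width: 0.06
grasp_force: 0.0
```

```bash
python3 - <<'E'
from h import *
to_tool(rd(.0415,.0385),80.08)
a=[]
for c,(x,y,w,h) in(("top",(190,165,150,110)),("side",(180,130,150,110))):
    d=read_camera(c); a.append(cv2.resize(d["frame"][y:y+h,x:x+w,::-1],None,fx=2.6,fy=2.6,interpolation=cv2.INTER_CUBIC))
cv2.imwrite("pics/push3.png",np.hstack(a))
E
```

```text
t 15.1 pos [0.5507 0.0178 0.038 ] rot [1.800e+02 6.000e-02 8.001e+01] F [-0.  -0.4  0.4] w 0.059980813293408396
shift [ 0.0018 -0.0006 -0.0005] turn [ 0.      0.001  -0.0013]
```

View pics/push3.png

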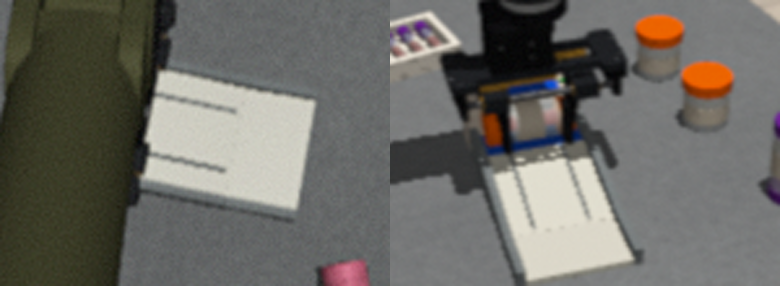

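The canister is in the cradle, with no load on the fingers. I'll back off and rise.

play_rows(
  steps=[
    [[-0.005,0,0,0,0,0,0.06],[-0.015,0,0,0,0,0,0.06],[-0.02,0,0,0,0,0,0.06],[-0.03,0,-0.02,0,0,0,0.06],[-0.04,0,-0.03,0,0,0,0.06],[-0.05,0,-0.03,0,0,0,0.04],[-0.05,0,-0.02,0,0,0,0.02],[-0.05,0,0,0,0,0,0],[-0.05,0,0,0,0,0,0],[-0.03,0,0,0,0,0,0],[0,0,0,0,0,0,0],[0,0,0,0,0,0,0]],
  ],
)

```text
time_s: 16.4
tool_pos: [0.4922, -0.3081, 0.1325]
tool_rot: [-180.0, 0.1, 79.8]
force: [-0.1, 0.6, -0.0]
grip_width: 0.0125
grasp_force: 0.0
```

```bash
python3 - <<'E'
from h import *
to_tool([.515,-.3255,.046],80.08)
T,S=read_camera("top"),read_camera("side")
for c,d in(("top",T),("side",S)):
    u=proj(d,rd(.073,.048))[0]; print(c,"home px",u.round(1))
    for s in silhouettes(c,"canister")[:3]:
        ys,xs=np.nonzero(s["pixels"]); print(round(s["p"],2),s["extent"],xs.mean().round(1),ys.mean().round(1))
x,y=180,140
z=[cv2.resize(d["frame"][140:250,180:330,::-1],None,fx=2.6,fy=2.6,interpolation=cv2.INTER_CUBIC) for d in(T,S)]
cv2.imwrite("pics/home.png",np.hstack(z))
E
```

```text
t 16.4 pos [ 0.4922 -0.3081  0.1325] rot [-1.7997e+02  5.0000e-02  7.9810e+01] F [-0.1  0.6 -0. ] w 0.01247747509349707
shift [-0.013   0.0256  0.0865] turn [-0.0004  0.0009 -0.0048]
top home px [223.6 205.9]
0.9 [212.3, 186.4, 236.4, 226.1] 223.1 206.2
side home px [232.9 176. ]
0.68 [215.2, 165.8, 244.3, 183.8] 229.6 176.3
0.62 [291.3, 154.4, 312.7, 179.9] 301.4 164.9
```

View pics/home.png

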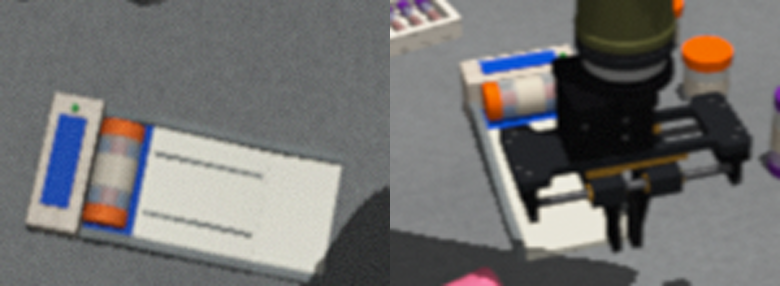

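The canister rests against the stop: it measures (223,206) in the top view against an expected home of (224,206). Now the large button.

play_rows(
  steps=[
    [[-0.0065,0.0128,0,0,0,-0.0048,0],[-0.0065,0.0128,0,0,0,0,0],[0,0,0.02,0,0,0,0],[0,0,0.03,0,0,0,0],[0,0,0.02,0,0,0,0],[0,0,0.008,0,0,0,0],[0,0,0,0,0,0,0],[0,0,0,0,0,0,0]],
  ],
)

```text
time_s: 17.4
tool_pos: [0.5173, -0.3238, 0.0556]
tool_rot: [179.9, 0.1, 80.3]
force: [-0.3, 0.0, 1.1]
grip_width: 0.0003
grasp_force: 0.0
```

```bash
python3 - <<'E'
from h import *
to_tool([.515,-.3255,.046],80.08)
z=[]
for c,(x,y) in(("top",(310,175)),("side",(220,200))):
    d=read_camera(c); z.append(cv2.resize(d["frame"][y:y+100,x:x+130,::-1],None,fx=3,fy=3,interpolation=cv2.INTER_CUBIC))
cv2.imwrite("pics/btn.png",np.hstack(z))
E
```

```text
t 17.4 pos [ 0.5173 -0.3238  0.0556] rot [1.7992e+02 8.0000e-02 8.0320e+01] F [-0.3  0.   1.1] w 0.00031549404855397766
shift [-0.0021 -0.002   0.0096] turn [0.0015 0.0014 0.0043]
```

View pics/btn.png

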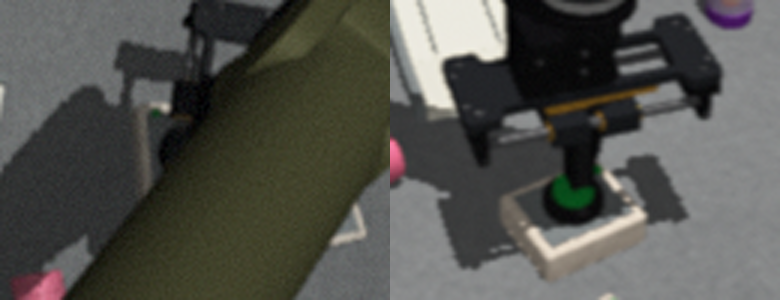

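The closed fingers stand just above the green button, at (573,185) in the right half of the crop. I'll correct by 2 mm and press in small steps.

play_rows(
  steps=[
    [[-0.002,-0.002,0,0,0,0,0],[0,0,0.003,0,0,0,0],[0,0,0.002,0,0,0,0],[0,0,0.002,0,0,0,0],[0,0,0.001,0,0,0,0],[0,0,0.001,0,0,0,0],[0,0,0.001,0,0,0,0],[0,0,0.001,0,0,0,0],[0,0,0,0,0,0,0]],
  ],
)

```text
time_s: 18.4
tool_pos: [0.5145, -0.3263, 0.0467]
tool_rot: [179.9, 0.0, 80.2]
force: [-5.5, 2.7, 20.9]
grip_width: 0.0007
grasp_force: 10.3
```

play_rows(
  steps=[
    [[0,0,-0.002,0,0,0,0],[0,0,0,0,0,0,0],[0,0,0,0,0,0,0]],
  ],
)

```text
time_s: 18.7
tool_pos: [0.5145, -0.3263, 0.0469]
tool_rot: [179.9, 0.1, 80.3]
force: [-2.5, 0.4, 9.7]
grip_width: 0.0003
grasp_force: 4.6
```

play_rows(
  steps=[
    [[0,0,-0.001,0,0,0,0],[0,0,0,0,0,0,0],[0,0,0,0,0,0,0]],
  ],
)

```text
time_s: 19.0
tool_pos: [0.5144, -0.3262, 0.0471]
tool_rot: [179.9, 0.1, 80.3]
force: [-0.3, -2.0, 4.4]
grip_width: 0.0005
grasp_force: 2.4
```

play_rows(
  steps=[
    [[0,0,-0.002,0,0,0,0],[0,0,0,0,0,0,0],[0,0,0,0,0,0,0]],
  ],
)

```text
time_s: 19.3
tool_pos: [0.5144, -0.3256, 0.0487]
tool_rot: [180.0, 0.1, 80.3]
force: [-0.4, -3.0, 4.4]
grip_width: 0.0007
grasp_force: 1.9
```

play_rows(
  steps=[
    [[0,0,-0.002,0,0,0,0],[0,0,0,0,0,0,0],[0,0,0,0,0,0,0]],
  ],
)

```text
time_s: 19.6
tool_pos: [0.5142, -0.325, 0.0505]
tool_rot: [-180.0, 0.0, 80.3]
force: [-0.3, -2.2, 2.4]
grip_width: 0.0003
grasp_force: 1.4
```

The force profile shows a hard stop at z = 0.047 and spring force above it, so the button went fully down and is rising with the fingers. I'll retreat, then check and hand in.

play_rows(
  steps=[
    [[0,0,-0.002,0,0,0,0],[0,0,-0.003,0,0,0,0],[0,0,-0.01,0,0,0,0],[0,0,-0.03,0,0,0,0],[0,0,-0.04,0,0,0,0],[0,0,-0.04,0,0,0,0],[0,0,-0.02,0,0,0,0],[0,0,0,0,0,0,0],[0,0,0,0,0,0,0],[0,0,0,0,0,0,0]],
  ],
)

```text
time_s: 20.6
tool_pos: [0.5134, -0.3243, 0.1942]
tool_rot: [-179.9, -0.0, 80.3]
force: [0.1, -0.4, 0.3]
grip_width: 0.0005
grasp_force: 0.0
```

```bash
python3 - <<'E'
from h import *
o=get_obs(); print(o["time_s"],o["tool_pos"],o["force"])
S=read_camera("side"); T=read_camera("top")
try: print("side green",green(S,(281,263)))
except Exception as e: print(e)
s=silhouettes("top","canister"); print([(round(k["p"],2),k["extent"]) for k in s])
print([(round(k["p"],2),k["extent"]) for n in("jar_a","spare") for k in silhouettes("top",n)])
if o["tool_pos"][2]>.15: print(sign_off())
E
```

```text
20.6 [ 0.51344239 -0.32433122  0.19419328] [ 0.11172544 -0.35143097  0.3304211 ]
side green (array([280.78064516, 262.89677419]), array([274, 257,  15,  13, 155], dtype=int32))
[(0.65, [311.6, 266.2, 338.0, 308.8]), (0.55, [209.7, 183.0, 237.1, 227.8])]
[(0.91, [177.1, 112.1, 202.4, 140.4]), (0.88, [225.3, 113.4, 248.2, 138.4]), (0.36, [191.2, 176.3, 310.8, 250.8])]
the job is handed in; nothing more can be done
None
```

The canister rests against the reader's stop, and the green button was then pressed right down and came back up. The two jars and the pink canister measured where they began; the spare wasn't detected in the last check, but the arm never went near it. The job was handed in at about 21 s.

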